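Weigh the jar from behind the reagent bottles

TASK

The small white-lidded jar standing behind the three tall bottles has to go on the balance. First move all three tall bottles onto the dark steel tray, leaving the jar where it is; once they all stand there, put the jar in the middle of the balance pan; only then put each bottle back in the middle of the tile of its own cap colour. Set everything down upright without dropping it or knocking anything over, and leave the green bottle where it is.

Things in the scene. Friction and masses are not known exactly. Their poses are not given: they have to be found in the camera images.
- jar: Small loose brown jar with a flat white lid, round, 44 mm diameter, 45 mm tall, about 90 g. Origin: centre of its underside, z up. It starts on the grey stand (8 mm above the bench) close behind the row of tall bottles. The stand is a grey plate 8 mm thick reaching 45 mm to the front and 130 mm to the rear of the tile centres, with a lip 18 mm high along its rear edge.
- bottle_red: Tall brown bottle with a red cap and a thin red band above its white label; round, loose, about 250 g, 150 mm tall. Origin: centre of its underside, z up. Body 56 mm diameter up to 105 mm height, then a shoulder to a neck of 24 mm diameter from 117 mm; the cap, 30 mm diameter from 125 to 150 mm height, is the place to grip, from above. It starts near the middle of the red tile.
- bottle_yellow: Tall brown bottle with a yellow cap and a thin yellow band above its white label; round, loose, about 250 g, 150 mm tall. Origin: centre of its underside, z up. Body 56 mm diameter up to 105 mm height, then a shoulder to a neck of 24 mm diameter from 117 mm; the cap, 30 mm diameter from 125 to 150 mm height, is the place to grip, from above. It starts near the middle of the yellow tile.
- bottle_blue: Tall brown bottle with a blue cap and a thin blue band above its white label; round, loose, about 250 g, 150 mm tall. Origin: centre of its underside, z up. Body 56 mm diameter up to 105 mm height, then a shoulder to a neck of 24 mm diameter from 117 mm; the cap, 30 mm diameter from 125 to 150 mm height, is the place to grip, from above. It starts near the middle of the blue tile.
- tile_red: Red square tile, 76 x 76 mm, 3 mm thick, fixed on the grey stand: home of the red-capped bottle. Origin: centre of its underside; its upper face is 3 mm above that and 11 mm above the bench. x points to the rear of the stand, where the jar is; y runs along the row of tiles. The three tiles lie in one row in any order, centres 80 mm apart.
- tile_yellow: Yellow square tile, 76 x 76 mm, 3 mm thick, fixed on the grey stand: home of the yellow-capped bottle. Origin: centre of its underside; its upper face is 3 mm above that and 11 mm above the bench. x points to the rear of the stand, where the jar is; y runs along the row of tiles. The three tiles lie in one row in any order, centres 80 mm apart.
- tile_blue: Blue square tile, 76 x 76 mm, 3 mm thick, fixed on the grey stand: home of the blue-capped bottle. Origin: centre of its underside; its upper face is 3 mm above that and 11 mm above the bench. x points to the rear of the stand, where the jar is; y runs along the row of tiles. The three tiles lie in one row in any order, centres 80 mm apart.
- tray: Open square dark steel tray, fixed, 200 x 200 mm outside, walls 4 mm thick and 16 mm high above the bench, floor 4 mm thick: the side area. Origin: centre of its underside; x and y along its sides. It is either on the left or on the right of the stand, with the balance on the other side.
- balance: White laboratory balance, fixed, with a round steel pan of 120 mm diameter. Origin: on the underside, straight below the centre of the pan; the pan's upper face is flat, rigid and 70 mm above the origin. z up; the housing reaches 138 mm to the front (-x) and 88 mm to the rear of the origin and is 180 mm wide, its top 59 mm high.
- green_bottle: Green glass bottle with a white cap, loose, 58 mm diameter, 184 mm tall, beyond the work; a bystander to leave alone. Origin: centre of its underside.

How it is judged:
On the way, in this order (a step that is already met when the one before it is completed fails the run):
1. all three tall bottles stand released on the tray, the jar still in its place on the stand (x of bottle_red in the frame of tray between -0.08 and 0.08 m and y of bottle_red in the frame of tray between -0.08 and 0.08 m and z of bottle_red in the frame of tray between -0.002 and 0.012 m and linear speed of each of bottle_red, bottle_yellow, bottle_blue below 0.02 m/s and angular speed of each of bottle_red, bottle_yellow, bottle_blue below 0.2 rad/s and angle between each of bottle_red, bottle_yellow, bottle_blue's own z axis and vertical below 0.1 rad and contact force between each of bottle_red, bottle_yellow, bottle_blue and the fingers below 0.05 N and x of bottle_yellow in the frame of tray between -0.08 and 0.08 m and y of bottle_yellow in the frame of tray between -0.08 and 0.08 m and z of bottle_yellow in the frame of tray between -0.002 and 0.012 m and x of bottle_blue in the frame of tray between -0.08 and 0.08 m and y of bottle_blue in the frame of tray between -0.08 and 0.08 m and z of bottle_blue in the frame of tray between -0.002 and 0.012 m and distance of jar from where it was at the start of the episode below 0.03 m), for 0.2 s.
2. the jar stands released in the middle of the balance pan while the three bottles stand on the tray (horizontal distance between jar and balance below 0.015 m and z of jar in the frame of balance between 0.066 and 0.076 m and linear speed of jar below 0.02 m/s and angular speed of jar below 0.2 rad/s and angle between jar's own z axis and vertical below 0.1 rad and contact force between jar and the fingers below 0.05 N and x of bottle_red in the frame of tray between -0.08 and 0.08 m and y of bottle_red in the frame of tray between -0.08 and 0.08 m and z of bottle_red in the frame of tray between -0.002 and 0.012 m and x of bottle_yellow in the frame of tray between -0.08 and 0.08 m and y of bottle_yellow in the frame of tray between -0.08 and 0.08 m and z of bottle_yellow in the frame of tray between -0.002 and 0.012 m and x of bottle_blue in the frame of tray between -0.08 and 0.08 m and y of bottle_blue in the frame of tray between -0.08 and 0.08 m and z of bottle_blue in the frame of tray between -0.002 and 0.012 m), for 0.2 s.
At the end, for the whole second after the job is handed in: Each tall bottle stands upright (within 0.1 rad) on the tile of its own cap colour, its centre within 15 mm of the tile's centre, and the jar stands upright on the balance pan, within 15 mm of the pan's centre; all released and at rest (horizontal distance between bottle_red and tile_red below 0.015 m and z of bottle_red in the frame of tile_red between -0.002 and 0.008 m and horizontal distance between bottle_yellow and tile_yellow below 0.015 m and z of bottle_yellow in the frame of tile_yellow between -0.002 and 0.008 m and horizontal distance between bottle_blue and tile_blue below 0.015 m and z of bottle_blue in the frame of tile_blue between -0.002 and 0.008 m and horizontal distance between jar and balance below 0.015 m and z of jar in the frame of balance between 0.066 and 0.076 m and linear speed of each of bottle_red, bottle_yellow, bottle_blue, jar below 0.02 m/s and angular speed of each of bottle_red, bottle_yellow, bottle_blue, jar below 0.2 rad/s and angle between each of bottle_red, bottle_yellow, bottle_blue, jar's own z axis and vertical below 0.1 rad and contact force between each of bottle_red, bottle_yellow, bottle_blue, jar and the fingers below 0.05 N); the robot touches nothing.
It fails at once if the green bottle is pushed by more than 30 mm or knocked over (distance of green_bottle from where it was at the start of the episode above 0.03 m or angle between green_bottle's own z axis and vertical above 0.5 rad).
It fails at once if a bottle or the jar is knocked over (angle between any of bottle_red, bottle_yellow, bottle_blue, jar's own z axis and vertical above 1 rad).
It fails at once if a bottle or the jar is dropped (falls faster than 0.7 m/s out of the fingers: some 25 mm) ((linear speed of bottle_red above 0.7 m/s and contact force between bottle_red and the fingers below 0.05 N) or (linear speed of bottle_yellow above 0.7 m/s and contact force between bottle_yellow and the fingers below 0.05 N) or (linear speed of bottle_blue above 0.7 m/s and contact force between bottle_blue and the fingers below 0.05 N) or (linear speed of jar above 0.7 m/s and contact force between jar and the fingers below 0.05 N)).
It also fails if it takes over 138 s, if anything falls off the work surface, if the arm or the gripper's body presses on something with over 40 N, if the wrist force passes 120 N, or if a joint passes its speed limit or range.

ROBOT

A 6-joint arm with a two-finger parallel gripper is mounted at the origin on the work surface. World frame = base frame: x ahead of the robot, y to its left, z up, the work surface at z = 0. Lengths are in m, angles in rad, forces in N, time in s.
With the tool pointing down it reaches from about 0.375 to 0.9 m from the base axis. Payload 3.1 kg.
Tool frame: the origin (TCP) lies midway between the tips of the shut fingers; the grasp point (between the pads) lies pinch_z behind it (pinch_z is the distance from the TCP to the grasp point, in m); y points along the fingers, z is the direction in which the jaws open and shut, and the axes are right-handed (so a half turn about y gives the same grasp; the last joint's range is limited). The gripper opens to 87 mm and grips with 3 to 60 N. Pads are 19 mm wide; open, the fingers measure 117 mm over their backs; the gripper's body (75 mm by 190 mm) begins 51 mm behind the grasp point.
Start: joints at [-1.478, 0.527, 1.433, -0, 1.181, -0.178], TCP at [0.167, -0.602, 0.223] pointing down, gripper open.
Joint ranges: [-3.08, 3.08], [-0.75, 2.2], [0.22, 2.44], [-1.43, 4.57], [0, 2.65], [-2.85, 2.85]. Speed limits (rad/s): [2.79, 2.79, 3.14, 3.14, 3.14, 3.14].

INTERFACE

Orientations are given as a unit quaternion [x, y, z, w].
In Python, from rig import get_obs, camera, hand_in, pinch_z gives the robot as it stands. The module is installed in compiled form; this text tells all that it offers.
- The arm moves only by the tool arm_command, never from a script. Its argument "plan" is a list of rows, each a list of 2 entries, a list of its own where there are three numbers: the shift along the world's x, y, z in units of 25 mm (1.0 is 25 mm), then the turn about the world's z in units of 5 degrees (1.0 is 5 degrees). A call has 1 to 5 rows; each row is the pose to reach, as a shift and turn from the pose commanded when the call began; what a row does not reach only later rows make up. A row lasts 1/10 s, in which the tool goes at most 50 mm and 8.59 degrees, less where a joint would pass 70% of its speed; a pose out of reach is approached as far as the arm can. A call with a gripper value outside its range is refused whole. "fingers" is the opening, from -1 (shut) to 1 (fully open), set as the call begins (left out, the last holds). The fingers move at their own pace and stop on an object; "force" is the grip in N (left out, the last holds). Time passes only in rows, so rows that repeat a pose let the fingers close. It gives the time, the measured TCP pose, the force and the opening at its end, in the units of the state.
- get_obs(): the state, without advancing time (a new reading comes with each control period).
- camera(name): name is "scene" or "top"; returns a dict with "pixels" (420x560x3 uint8, red, green, blue), "camera_matrix" (3x3 intrinsics, pixels), "R" (3x3) and "t" (3): a world point X has camera coordinates R X + t. Camera axes: x right, y down, z forward; pixel columns grow to the right and rows downward; lengths in m; the calibration is good to about 2 mm. A picture is of the moment at which its call begins. There is no depth.
- hand_in(): hands the job in, once; it reports no verdict.
The state is a dict: "time": time; "q": joint angles; "joint_velocities": joint speeds; "joint_torque": joint torques, N m; "position": TCP position; "tool_rot": TCP orientation; "ft_force": force on the tool from outside, world axes, zero at the start; "moment": the same for the moment, N m; "grip_width": finger opening in m.
Only numpy, scipy, OpenCV 4.12 (cv2) and the standard library are available. Lean on these libraries where they do the work, as an engineer would, in place of code of your own. Each camera call takes 0.05 s, during which the arm holds its last target.

## Working session

There is one attempt and no reset: what is moved stays moved. The work goes in short steps, Python scripts to look and compute and a tool call to move; the robot and the scene stay as the last step left them, time stands still between calls to the robot, and variables do not carry over. Pictures are saved under pics/ and viewed, and the job is handed in when it is done.

Besides the shell and the picture viewer there is one more tool, called after "Request:" as a command line: name --argument value ..., lists and objects as JSON in quotes. arm_command: Moves the arm, as the interface text tells. Its arguments: {"type":"object","properties":{"plan":{"type":"array"},"fingers":{"type":"number"},"force":{"type":"number"}},"required":["plan"]}

```bash
mkdir -p pics; cat > h.py <<'E'
import numpy as np, cv2
from rig import get_obs, camera, hand_in, pinch_z
def snap(n,f):
    c=camera(n); cv2.imwrite('pics/'+f,c['pixels'][:,:,::-1]); return c
def ray(c,u,v,z):
    K=np.array(c['camera_matrix']);R=np.array(c['R']);t=np.array(c['t'])
    o=-R.T@t; d=R.T@np.linalg.solve(K,[u,v,1.]); return o+d*(z-o[2])/d[2]
E
python3 - <<'E'
from h import *
print(pinch_z); o=get_obs(); print(o)
for n in('scene','top'):
    c=snap(n,n+'0.png'); R=np.array(c['R']);print(n,c['camera_matrix'],-R.T@c['t'],R)
    import pickle; pickle.dump(c,open(n+'0.pkl','wb'))
E
```

```text
0.0187
{'time': 0.0, 'q': array([-1.47852181e+00,  5.28492679e-01,  1.43388640e+00, -1.34458287e-05,
        1.18138845e+00, -1.78477503e-01]), 'joint_velocities': array([ 0.00025855,  0.00090347, -0.00161438,  0.00084302,  0.00211203,
        0.00173773]), 'joint_torque': array([ 9.57114789e-04, -4.40029299e+01, -1.76596963e+01,  6.32543396e-02,
        5.80909266e-02, -1.62031561e-04]), 'position': array([ 0.16713045, -0.60148735,  0.2215604 ]), 'tool_rot': array([-0.09540617,  0.70140497, -0.69986815,  0.09546365]), 'ft_force': array([ 0.44085757,  0.67508608, -0.39586005]), 'moment': array([-0.03426334,  0.02079916,  0.06568476]), 'grip_width': 0.08673377050723188}
scene [[524.76368243   0.         285.19159737]
 [  0.         524.76368243 212.62041654]
 [  0.           0.           1.        ]] [1.3529731  0.01876894 1.08268029] [[ 0.00799687  0.99989309 -0.01224152]
 [ 0.79728102 -0.01376438 -0.60345134]
 [-0.60355532 -0.00493421 -0.79730586]]
top [[405.5124504    0.         276.54633759]
 [  0.         405.5124504  213.62385722]
 [  0.           0.           1.        ]] [0.48975767 0.01286705 0.84728051] [[ 0.02278985 -0.99945805  0.02375348]
 [-0.9923065  -0.02550607 -0.12114968]
 [ 0.12168989 -0.02080975 -0.99235   ]]
```

View pics/scene0.png

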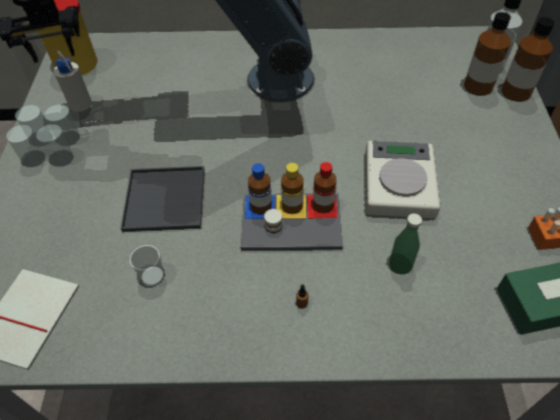

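View pics/top0.png

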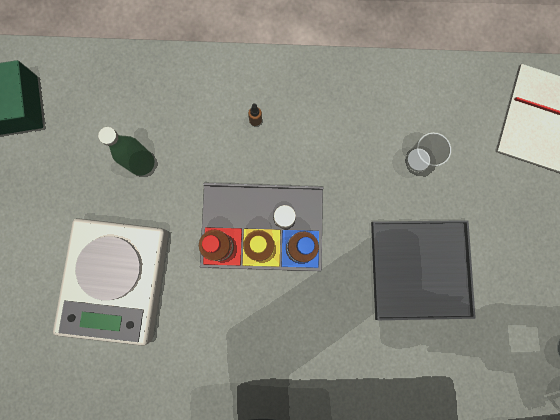

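The scene view faces the robot. The top view has +x up and +y left, with the balance left at about (108,267) and the tray right at about (422,270). The bottles run red, yellow, blue at rows near 245, the jar is behind blue at (284,216), and the green bottle is at about (130,150). Next I measure these.

```bash
cat > m.py <<'E'
from h import *
def blobs(c,mask,amin=25):
    n,l,s,ce=cv2.connectedComponentsWithStats(mask.astype(np.uint8))
    return [(l==i,s[i],ce[i]) for i in range(1,n) if s[i][4]>=amin]
def colmask(c):
    hsv=cv2.cvtColor(c['pixels'],cv2.COLOR_RGB2HSV).astype(int); return hsv[...,0],hsv[...,1],hsv[...,2]
def cols(c):
    H,S,V=colmask(c)
    return dict(red=((H<6)|(H>174))&(S>170)&(V>110),yellow=(H>22)&(H<33)&(S>130)&(V>110),blue=(H>100)&(H<125)&(S>140)&(V>100))
E
python3 - <<'E'
from m import *; import pickle
for n in('top','scene'):
    c=pickle.load(open(n+'0.pkl','rb'))
    for k,m in cols(c).items():
        for b,s,ce in blobs(c,m): print(n,k,s,ce.round(1),ray(c,*ce,.011).round(3))
p=pickle.load(open('top0.pkl','rb'))['pixels'][:,:,::-1]
a=cv2.resize(p[170:290,190:335],None,fx=5,fy=5,interpolation=cv2.INTER_CUBIC);cv2.imwrite('pics/z1.png',a)
p=pickle.load(open('scene0.pkl','rb'))['pixels'][:,:,::-1]
a=cv2.resize(p[155:260,230:355],None,fx=5,fy=5,interpolation=cv2.INTER_CUBIC);cv2.imwrite('pics/z2.png',a)
E
```

```text
top red [517  98  43  15  63] [538.2 104.8] [ 0.846 -0.57   0.011]
top red [204 228  38  37 492] [228.4 246.8] [0.521 0.093 0.011]
top red [202 235  17  18 239] [210.1 243.2] [0.528 0.13  0.011]
top yellow [243 229  37  38 522] [263.7 249.4] [0.518 0.02  0.011]
top yellow [250 236  17  17 228] [257.8 243.9] [0.529 0.032 0.011]
top blue [282 230  37  38 443] [294.4 252.8] [ 0.512 -0.043  0.011]
top blue [306 231  13  12  55] [314.8 233.9] [ 0.552 -0.085  0.011]
top blue [297 237  17  17 226] [305.3 245.1] [ 0.528 -0.066  0.011]
scene red [ 54   0  24  10 172] [65.2  3.4] [-0.443 -0.794  0.011]
scene red [321 163  10   8  72] [325.6 166.6] [0.385 0.124 0.011]
scene red [307 195  30  23 253] [319.4 210.5] [0.536 0.1   0.011]
scene yellow [286 163  12  10  91] [291.8 167.3] [0.386 0.031 0.011]
scene yellow [277 195  29  23 228] [291.9 209.2] [0.531 0.03  0.011]
scene blue [252 164  12   9  82] [257.5 167.9] [ 0.387 -0.062  0.011]
scene blue [245 196  18  23 161] [250.6 211.2] [ 0.536 -0.077  0.011]
scene blue [272 196   3  12  36] [273.  201.5] [ 0.505 -0.019  0.011]
```

View pics/z1.png

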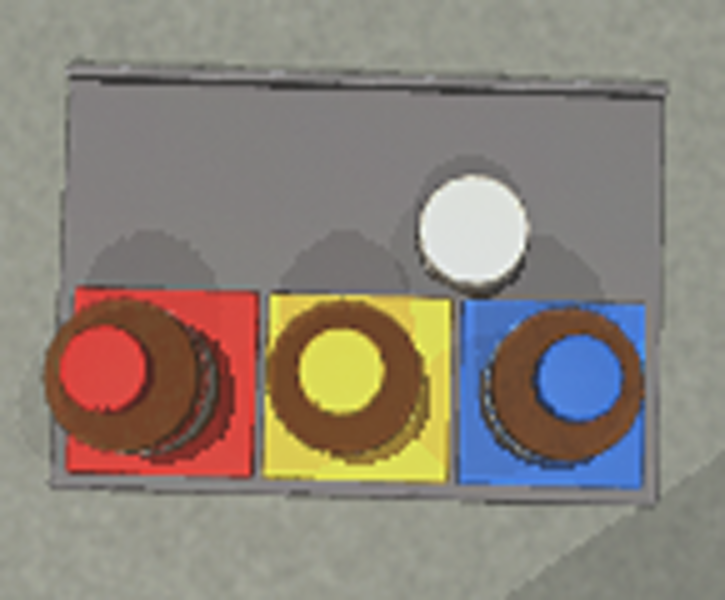

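View pics/z2.png

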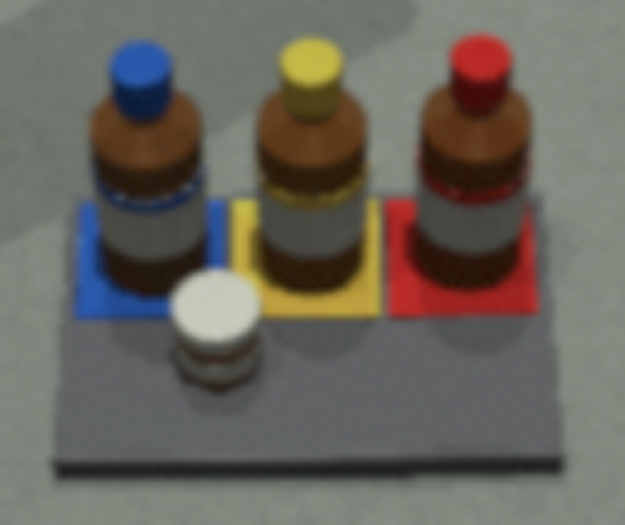

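```bash
python3 - <<'E'
from m import *; import pickle
c=pickle.load(open('top0.pkl','rb')); s=pickle.load(open('scene0.pkl','rb'))
P=lambda u,v,z:ray(c,u,v,z)
for k,q in dict(red=[(75,288),(257,293),(254,476),(66,472)],yel=[(269,296),(452,298),(449,480),(264,478)],blu=[(461,299),(645,302),(643,487),(458,485)]).items():
    w=np.array([P(190+(x-2)/5,170+(y-2)/5,.011)[:2] for x,y in q]); print(k,'tile ctr',w.mean(0).round(4),[np.linalg.norm(w[i]-w[i-1]).round(4) for i in range(4)], 'yaw',np.degrees(np.arctan2(*(w[0]-w[1]+w[3]-w[2])[::-1]))-90)
for n,cc,l in(('top',c,dict(red=(210.1,243.2),yellow=(257.8,243.9),blue=(305.3,245.1))),):
    for k,(u,v) in l.items(): print(k,'cap',ray(cc,u,v,.161).round(4))
H,S,V=colmask(c)
for b,st,ce in blobs(c,(S<40)&(V>190),100):
    print('white',st,ce.round(1),P(*ce,.053).round(4))
    if 100<st[2]*st[3]<700 and 260<ce[0]<310: print('jar',P(*ce,.053),np.sqrt(st[4]*4/np.pi)*.8/405)
# pan
p=c['pixels'][:,:,::-1]
cv2.imwrite('pics/bal.png',cv2.resize(p[210:355,45:175],None,fx=4,fy=4,interpolation=cv2.INTER_CUBIC))
cv2.imwrite('pics/tray.png',cv2.resize(p[205:335,355:490],None,fx=4,fy=4,interpolation=cv2.INTER_CUBIC))
# scene pixel -> caps by disc top, lit cap-top pixel blob
for k,(u,v) in dict(red=(230+480/5,155+54/5),yellow=(230+311/5,155+60/5),blue=(230+141/5,155+64/5)).items(): print(k,'scene captop',ray(s,u,v,.161).round(4))
print('jar scene',ray(s,230+216/5,155+305/5,.053).round(4))
E
```

```text
red tile ctr [0.5226 0.1053] [np.float64(0.0753), np.float64(0.0749), np.float64(0.075), np.float64(0.0765)] yaw -0.0328946201163518
yel tile ctr [0.5222 0.025 ] [np.float64(0.0746), np.float64(0.0756), np.float64(0.0747), np.float64(0.0756)] yaw 0.737995986831578
blu tile ctr [ 0.5219 -0.0545] [np.float64(0.0763), np.float64(0.0763), np.float64(0.0761), np.float64(0.0759)] yaw 0.5815978231402141
red cap [0.5209 0.1092 0.161 ]
yellow cap [0.5216 0.0289 0.161 ]
blue cap [ 0.5215 -0.0514  0.161 ]
white [ 498   64   62  107 4533] [533.9 119.4] [ 0.7967 -0.5304  0.053 ]
white [ 98 127  18  17 227] [106.6 134.8] [0.7373 0.3399 0.053 ]
white [274 205  22  22 352] [284.3 215.4] [ 0.5841 -0.0191  0.053 ]
jar [ 0.58405221 -0.01909509  0.053     ] 0.041817816718231926
white [  53  219  110  126 6708] [112.4 269.4] [0.4711 0.3094 0.053 ]
red scene captop [0.5184 0.1105 0.161 ]
yellow scene captop [0.5207 0.0307 0.161 ]
blue scene captop [ 0.5217 -0.0495  0.161 ]
jar scene [ 0.5834 -0.0171  0.053 ]
```

View pics/bal.png

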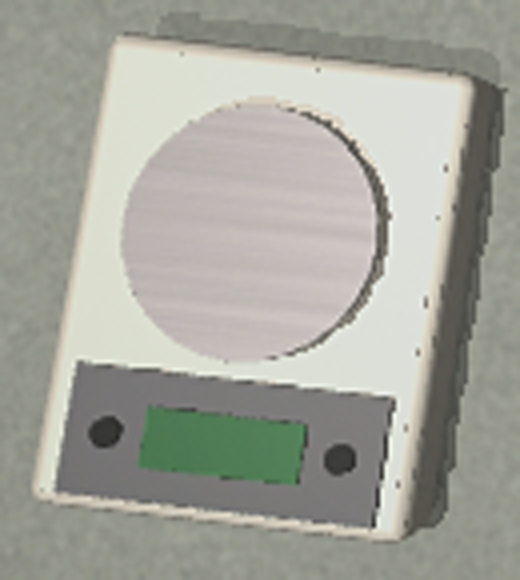

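View pics/tray.png

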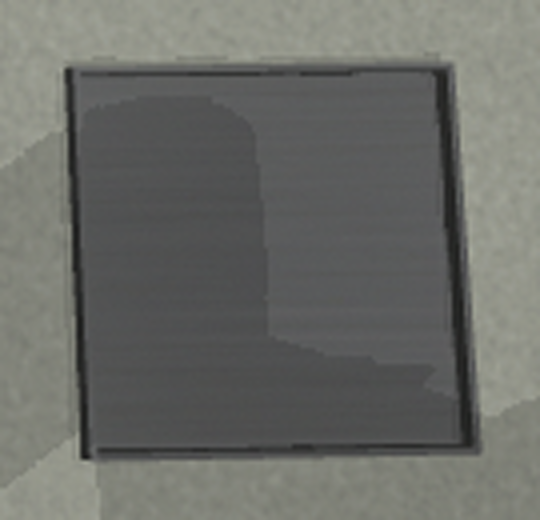

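```bash
python3 - <<'E'
from m import *; import pickle
from scipy.spatial.transform import Rotation as Ro
c=pickle.load(open('top0.pkl','rb')); s=pickle.load(open('scene0.pkl','rb'))
w=np.array([ray(c,355+(x-1.5)/4,205+(y-1.5)/4,.016)[:2] for x,y in [(66,66),(453,64),(480,453),(83,458)]])
print('tray',w.round(4),w.mean(0).round(4),[np.linalg.norm(w[i]-w[i-1]).round(4) for i in range(4)])
print('pan',ray(c,107.1,267,.07).round(4),'diam', [np.linalg.norm(ray(c,*a,.07)-ray(c,*b,.07)).round(4) for a,b in [((74.9,267),(139.4,267)),((107.1,234.1),(107.1,299.9))]])
print('green cap',ray(c,106.6,134.8,.184), 'scene', ray(s,414,221,.184))
print('pan scene',ray(s,404,177,.07))
M=Ro.from_quat(get_obs()['tool_rot']).as_matrix();print(M.round(3))
E
```

```text
tray [[ 0.5811 -0.2009]
 [ 0.5872 -0.4038]
 [ 0.3893 -0.4107]
 [ 0.3829 -0.2084]] [ 0.4851 -0.306 ] [np.float64(0.1984), np.float64(0.2029), np.float64(0.1981), np.float64(0.2023)]
pan [0.4757 0.3132 0.07  ] diam [np.float64(0.1203), np.float64(0.123)]
green cap [0.6964657  0.28597867 0.184     ] scene [0.69959935 0.2853723  0.184     ]
pan scene [0.4780341  0.31542906 0.07      ]
[[-0.964 -0.     0.268]
 [-0.268  0.002 -0.964]
 [-0.    -1.    -0.002]]
```

Request:
arm_command --plan '[[[0.9,1.5,0.2],1],[[1.9,3,0.4],2],[[2.8,4.4,0.6],3],[[3.8,5.9,0.8],4],[[4.7,7.3,1],5]]' --fingers 0.6 --force 25

```text
time: 0.6
position: [0.2853, -0.4176, 0.2473]
tool_rot: [-0.246, 0.663, -0.663, 0.246]
ft_force: [0.5, -1.2, 0.0]
grip_width: 0.0699
```

Request:
arm_command --plan '[[[0.9,1.5,0.1],1],[[1.9,3,0.1],2],[[2.8,4.4,0.1],3],[[3.8,5.9,0.1],4],[[4.7,7.3,0.1],5]]'

```text
time: 1.1
position: [0.4028, -0.2353, 0.2499]
tool_rot: [-0.384, 0.594, -0.594, 0.384]
ft_force: [-0.2, 0.0, -0.1]
grip_width: 0.0699
```

Request:
arm_command --plan '[[[0.9,1.5,0],1],[[1.9,3,0],2],[[2.8,4.4,0],3],[[3.8,5.9,0],4],[[4.7,7.4,0],4.9]]'

```text
time: 1.6
position: [0.5204, -0.0505, 0.2498]
tool_rot: [0.501, -0.499, 0.499, -0.501]
ft_force: [1.0, -0.8, 0.1]
grip_width: 0.0695
```

Request:
arm_command --plan '[[[0,0,0],0],[[0,0,0],0]]'

```text
time: 1.8
position: [0.5194, -0.0513, 0.2496]
tool_rot: [0.501, -0.5, 0.499, -0.5]
ft_force: [-0.5, -0.3, -1.0]
grip_width: 0.0696
```

Request:
arm_command --plan '[[[0.1,0,-1.2],0],[[0.1,0,-2.4],0],[[0.1,0,-3.6],0],[[0.1,0,-4.3],0],[[0.1,0,-4.7],0]]'

```text
time: 2.3
position: [0.5204, -0.0535, 0.1308]
tool_rot: [-0.5, 0.502, -0.5, 0.499]
ft_force: [0.7, -0.3, 0.2]
grip_width: 0.0697
```

Request:
arm_command --plan '[[[0,0,0],0],[[0,0,0],0],[[0,0,0],0],[[0,0,0],0],[[0,0,0],0]]' --fingers -1

```text
time: 2.8
position: [0.5227, -0.0523, 0.1333]
tool_rot: [0.5, -0.499, 0.5, -0.5]
ft_force: [-0.5, 0.7, 0.5]
grip_width: 0.0378
```

```bash
python3 - <<'E'
from h import *
print(get_obs()['grip_width'],get_obs()['position'])
c=snap('scene','s1.png');p=c['pixels'][100:280,190:390,::-1];cv2.imwrite('pics/s1z.png',cv2.resize(p,None,fx=3,fy=3))
E
```

```text
0.03776549161864951 [ 0.52265543 -0.05227896  0.13332401]
```

View pics/s1z.png

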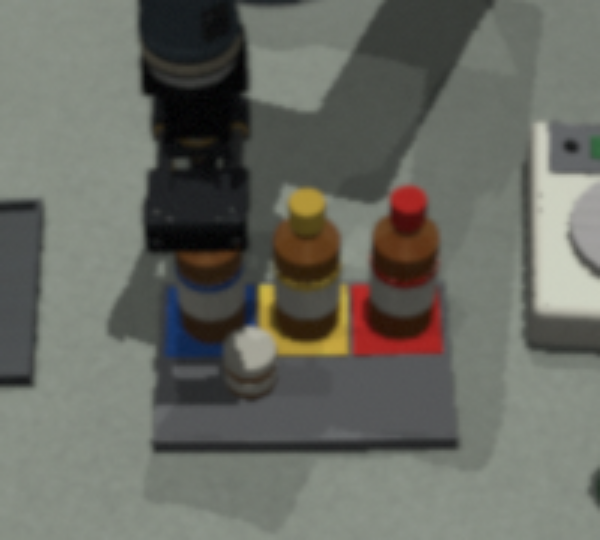

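The gripper covers the blue cap at about (205,190) in the crop, and the bottle and jar are undisturbed. The fingers are still closing at 38 mm.

Request:
arm_command --plan '[[[0,0,0],0],[[0,0,0],0],[[0,0,0],0]]'

```text
time: 3.15
position: [0.5223, -0.0522, 0.133]
tool_rot: [-0.5, 0.5, -0.5, 0.5]
ft_force: [-1.4, 0.1, 4.7]
grip_width: 0.0294
```

Request:
arm_command --plan '[[[0,0,0.3],0],[[0,0,0.8],0],[[0,0,1.4],0],[[0,0,2],0],[[0,0,2.4],0]]'

```text
time: 3.65
position: [0.5223, -0.0521, 0.1932]
tool_rot: [-0.5, 0.5, -0.5, 0.5]
ft_force: [0.0, 0.2, -2.8]
grip_width: 0.0297
```

Request:
arm_command --plan '[[[0,-0.4,0],0],[[0,-1.2,0],0],[[0,-2.3,0],0],[[0,-3.5,0],0],[[0,-4.7,0],0]]'

```text
time: 4.15
position: [0.5215, -0.1711, 0.1916]
tool_rot: [-0.5, 0.5, -0.499, 0.5]
ft_force: [0.7, -0.2, -2.7]
grip_width: 0.0296
```

Request:
arm_command --plan '[[[0,-1.2,0],0],[[0,-2.4,0],0],[[0,-3.6,0],0],[[0,-4.7,0],0],[[0,-5.7,0],0]]'

```text
time: 4.65
position: [0.5212, -0.3141, 0.1912]
tool_rot: [-0.5, 0.501, -0.5, 0.5]
ft_force: [0.4, 0.5, -2.8]
grip_width: 0.0293
```

Request:
arm_command --plan '[[[0.1,-0.8,0],0],[[0.1,-1.4,0],0],[[0.1,-1.8,0],0],[[0.1,-2,0],0],[[0.1,-2,0],0]]'

```text
time: 5.15
position: [0.5245, -0.3623, 0.1922]
tool_rot: [-0.5, 0.5, -0.5, 0.5]
ft_force: [-0.1, -0.2, -3.0]
grip_width: 0.0296
```

```bash
python3 - <<'E'
from h import *
print(get_obs()['grip_width'],get_obs()['position'])
c=snap('scene','s2.png')
E
```

```text
0.029584122545241398 [ 0.52448155 -0.36230559  0.19220884]
```

View pics/s2.png

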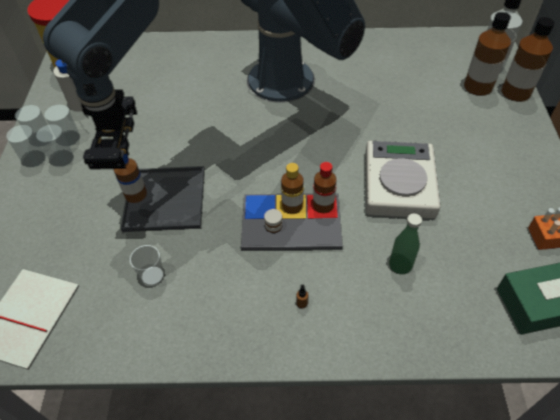

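The blue bottle hangs upright over the tray at about (130,180). Now I lower it.

Request:
arm_command --plan '[[[0,0,-0.8],0],[[0,0,-1.6],0],[[0,0,-2.1],0],[[0,0,-2.4],0],[[0,0,-2.5],0]]'

```text
time: 5.7
position: [0.5246, -0.3615, 0.1293]
tool_rot: [-0.5, 0.5, -0.499, 0.5]
ft_force: [-0.3, 1.1, -3.2]
grip_width: 0.0293
```

Request:
arm_command --plan '[[[0,0,-0.1],0],[[0,0,-0.1],0]]'

```text
time: 5.9
position: [0.525, -0.3624, 0.128]
tool_rot: [0.5, -0.5, 0.5, -0.5]
ft_force: [0.5, 0.1, -3.4]
grip_width: 0.0294
```

Request:
arm_command --plan '[[[0,0,-0.05],0],[[0,0,-0.1],0],[[0,0,-0.1],0]]'

```text
time: 6.2
position: [0.5251, -0.3627, 0.126]
tool_rot: [0.5, -0.499, 0.501, -0.5]
ft_force: [-0.7, -0.6, 1.1]
grip_width: 0.029
```

Request:
arm_command --plan '[[[0,0,0],0],[[0,0,0],0],[[0,0,0],0],[[0,0,0],0]]' --fingers 0.4

```text
time: 6.6
position: [0.5248, -0.3622, 0.1251]
tool_rot: [-0.5, 0.5, -0.5, 0.5]
ft_force: [-0.3, -0.3, 0.1]
grip_width: 0.0538
```

Request:
arm_command --plan '[[[0,0,0.6],0],[[0,0,1.6],0],[[0,0,2.8],0],[[0,0,4],0],[[0,0,5],0]]'

```text
time: 7.1
position: [0.5252, -0.3625, 0.2532]
tool_rot: [0.5, -0.499, 0.501, -0.5]
ft_force: [0.6, -0.2, 0.4]
grip_width: 0.0609
```

Request:
arm_command --plan '[[[0,1,0],0],[[0,2.6,0],0],[[0,4.3,0],0],[[0,6,0],0],[[0,7.7,0],0]]'

```text
time: 7.6
position: [0.5247, -0.1683, 0.2513]
tool_rot: [0.5, -0.5, 0.501, -0.5]
ft_force: [1.5, -0.9, -0.5]
grip_width: 0.0609
```

Request:
arm_command --plan '[[[0,1.7,0],0],[[0,3.4,0],0],[[0,5.1,0],0],[[-0.1,6.6,0],0],[[-0.1,8,0],0]]'

```text
time: 8.1
position: [0.5219, 0.0322, 0.2513]
tool_rot: [-0.5, 0.499, -0.5, 0.501]
ft_force: [-0.1, 0.1, 0.1]
grip_width: 0.0609
```

```bash
python3 - <<'E'
from h import *
print(get_obs()['grip_width'],get_obs()['position'])
c=snap('scene','s3.png')
E
```

```text
0.0609265895971412 [0.52189179 0.03217348 0.25131787]
```

View pics/s3.png

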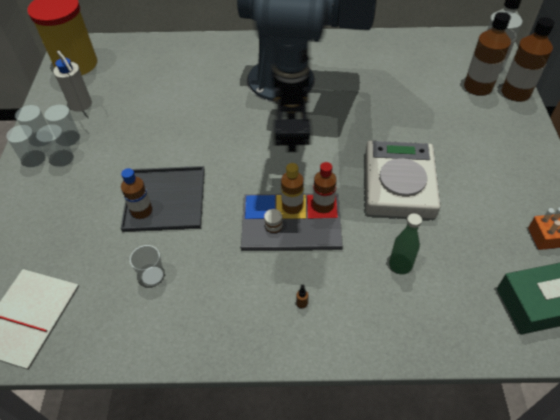

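The blue bottle stands upright on the tray at (137,197). The gripper is above yellow.

Request:
arm_command --plan '[[[0,-0.1,-1.2],0],[[0,-0.1,-2.4],0],[[0,-0.1,-3.6],0],[[0,-0.1,-4.4],0],[[0,-0.1,-4.7],0]]'

```text
time: 8.65
position: [0.5214, 0.0278, 0.1315]
tool_rot: [-0.501, 0.501, -0.499, 0.499]
ft_force: [-0.0, -0.8, 0.3]
grip_width: 0.0611
```

Request:
arm_command --plan '[[[0,0,0],0],[[0,0,0],0],[[0,0,0],0],[[0,0,0],0],[[0,0,0],0]]' --fingers -1

```text
time: 9.15
position: [0.5225, 0.0277, 0.1333]
tool_rot: [-0.5, 0.5, -0.5, 0.5]
ft_force: [-1.6, 0.9, 3.3]
grip_width: 0.0291
```

Request:
arm_command --plan '[[[0,0,0],0],[[0,0,0],0]]'

```text
time: 9.35
position: [0.5225, 0.0278, 0.1333]
tool_rot: [-0.5, 0.5, -0.5, 0.5]
ft_force: [-1.3, 0.3, 6.2]
grip_width: 0.0291
```

Request:
arm_command --plan '[[[0,0,0.3],0],[[0,0,0.8],0],[[0,0,1.4],0],[[0,0,2],0],[[0,0,2.4],0]]'

```text
time: 9.85
position: [0.5223, 0.0278, 0.1933]
tool_rot: [-0.5, 0.5, -0.5, 0.5]
ft_force: [1.2, -0.2, -2.0]
grip_width: 0.0292
```

Request:
arm_command --plan '[[[-0.1,-0.4,0],0],[[-0.3,-1.3,0],0],[[-0.5,-2.4,0],0],[[-0.8,-3.6,0],0],[[-1.1,-4.8,0],0]]'

```text
time: 10.35
position: [0.4935, -0.0935, 0.1917]
tool_rot: [0.501, -0.5, 0.499, -0.5]
ft_force: [0.8, 0.3, -1.9]
grip_width: 0.0294
```

Request:
arm_command --plan '[[[-0.3,-1.2,0],0],[[-0.6,-2.4,0],0],[[-0.9,-3.6,0],0],[[-1.2,-4.8,0],0],[[-1.5,-5.9,0],0]]'

```text
time: 10.85
position: [0.4558, -0.2413, 0.1916]
tool_rot: [-0.5, 0.501, -0.5, 0.5]
ft_force: [0.0, 0.6, -1.6]
grip_width: 0.0293
```

Request:
arm_command --plan '[[[-0.2,-1,0],0],[[-0.4,-1.8,0],0],[[-0.5,-2.4,0],0],[[-0.5,-2.7,0],0],[[-0.5,-2.7,0],0]]'

```text
time: 11.35
position: [0.4446, -0.308, 0.1922]
tool_rot: [-0.5, 0.5, -0.5, 0.5]
ft_force: [-0.3, -0.3, -2.1]
grip_width: 0.0295
```

Request:
arm_command --plan '[[[0,0,-0.8],0],[[0,0,-1.6],0],[[0,0,-2.2],0],[[0,0,-2.5],0],[[0,0,-2.6],0]]'

```text
time: 11.85
position: [0.4445, -0.3059, 0.1268]
tool_rot: [-0.5, 0.5, -0.499, 0.5]
ft_force: [0.2, 0.3, -1.5]
grip_width: 0.0291
```

Request:
arm_command --plan '[[[0,0,-0.05],0],[[0,0,-0.1],0],[[0,0,-0.1],0]]'

```text
time: 12.15
position: [0.4452, -0.3075, 0.1264]
tool_rot: [0.5, -0.499, 0.501, -0.5]
ft_force: [-1.0, 0.6, 3.0]
grip_width: 0.029
```

Request:
arm_command --plan '[[[0,0,0],0],[[0,0,0],0],[[0,0,0],0],[[0,0,0],0]]' --fingers 0.3

```text
time: 12.55
position: [0.4448, -0.3073, 0.1251]
tool_rot: [0.5, -0.5, 0.5, -0.5]
ft_force: [-0.1, -0.0, -0.3]
grip_width: 0.0522
```

Request:
arm_command --plan '[[[0,0,0.6],0],[[0,0,1.6],0],[[0,0,2.8],0],[[0,0,4],0],[[0,0,5],0]]'

```text
time: 13.05
position: [0.4449, -0.3074, 0.2516]
tool_rot: [0.5, -0.5, 0.5, -0.5]
ft_force: [0.5, 0.2, 0.5]
grip_width: 0.0564
```

Request:
arm_command --plan '[[[0.2,1,0],0],[[0.5,2.6,0],0],[[0.8,4.3,0],0],[[1.1,6,0],0],[[1.4,7.7,0],0]]'

```text
time: 13.55
position: [0.4797, -0.1132, 0.25]
tool_rot: [0.5, -0.5, 0.5, -0.5]
ft_force: [0.2, 0.6, 0.8]
grip_width: 0.0563
```

Request:
arm_command --plan '[[[0.4,1.8,0],0],[[0.7,3.6,0],0],[[1.1,5.4,0],0],[[1.4,7.2,0],0],[[1.6,9,0],0]]'

```text
time: 14.05
position: [0.5201, 0.1122, 0.25]
tool_rot: [-0.5, 0.5, -0.5, 0.5]
ft_force: [0.2, -0.4, 0.8]
grip_width: 0.0567
```

Request:
arm_command --plan '[[[0,0,0],0],[[0,0,0],0]]'

```text
time: 14.25
position: [0.5194, 0.1113, 0.2498]
tool_rot: [0.501, -0.499, 0.499, -0.501]
ft_force: [-0.2, -0.3, -0.5]
grip_width: 0.0564
```

```bash
python3 - <<'E'
from h import *
print(get_obs()['grip_width'],get_obs()['position'])
c=snap('scene','s4.png')
E
```

```text
0.05637613408674042 [0.51940385 0.11125629 0.24978565]
```

View pics/s4.png

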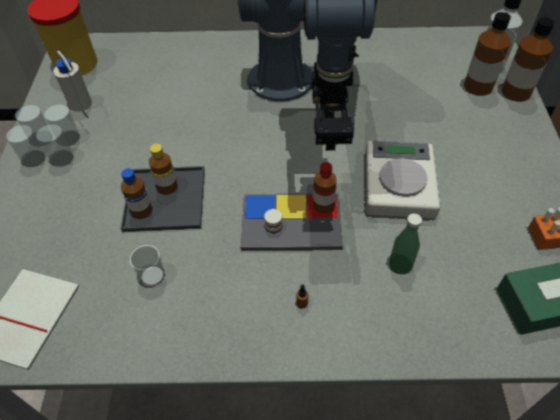

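Blue (137,197) and yellow (163,170) stand on the tray, and the jar is still at (273,220). Now I descend onto red.

Request:
arm_command --plan '[[[0,0,-1.2],0],[[0,0,-2.4],0],[[0,0,-3.6],0],[[0,0,-4.3],0],[[0,0,-4.65],0]]'

```text
time: 14.8
position: [0.5186, 0.1084, 0.1321]
tool_rot: [-0.5, 0.501, -0.5, 0.498]
ft_force: [0.1, 0.2, -0.4]
grip_width: 0.0568
```

Request:
arm_command --plan '[[[0,0,0],0],[[0,0,0],0],[[0,0,0],0],[[0,0,0],0],[[0,0,0],0]]' --fingers -1

```text
time: 15.3
position: [0.5204, 0.1103, 0.1348]
tool_rot: [-0.5, 0.499, -0.5, 0.501]
ft_force: [0.7, -0.9, 2.6]
grip_width: 0.0293
```

Request:
arm_command --plan '[[[0,0,0],0],[[0,0,0],0]]'

```text
time: 15.5
position: [0.5205, 0.1103, 0.1348]
tool_rot: [-0.5, 0.499, -0.5, 0.501]
ft_force: [0.3, -0.4, 6.5]
grip_width: 0.029
```

Request:
arm_command --plan '[[[0,0,0.3],0],[[0,0,0.9],0],[[0,0,1.7],0],[[0,0,2.5],0],[[0,0,3],0]]'

```text
time: 16.0
position: [0.5196, 0.1105, 0.2099]
tool_rot: [-0.5, 0.5, -0.5, 0.5]
ft_force: [-0.1, -0.1, -1.6]
grip_width: 0.0293
```

Request:
arm_command --plan '[[[0,-0.4,0],0],[[0,-1.3,0],0],[[0,-2.5,0],0],[[0,-3.8,0],0],[[0,-5.1,0],0]]'

```text
time: 16.5
position: [0.5184, -0.0185, 0.2076]
tool_rot: [0.501, -0.501, 0.499, -0.5]
ft_force: [-0.0, -0.0, -2.3]
grip_width: 0.0288
```

Request:
arm_command --plan '[[[0,-1.3,0],0],[[0,-2.6,0],0],[[0.1,-3.9,0],0],[[0.1,-5.2,0],0],[[0.2,-6.4,0],0]]'

```text
time: 17.0
position: [0.5231, -0.1788, 0.2074]
tool_rot: [-0.5, 0.501, -0.499, 0.499]
ft_force: [1.1, 0.0, -1.5]
grip_width: 0.0291
```

Request:
arm_command --plan '[[[0,-1.1,0],0],[[0,-2,0],0],[[0,-2.6,0],0],[[0,-2.9,0],0],[[0,-2.9,0],0]]'

```text
time: 17.5
position: [0.5243, -0.2502, 0.2082]
tool_rot: [-0.5, 0.501, -0.5, 0.5]
ft_force: [0.4, 1.0, -2.4]
grip_width: 0.0292
```

Request:
arm_command --plan '[[[0,0,-1],0],[[0,0,-2],0],[[0,0,-2.7],0],[[0,0,-3.1],0],[[0,0,-3.2],0]]'

```text
time: 18.0
position: [0.524, -0.2482, 0.128]
tool_rot: [-0.501, 0.501, -0.498, 0.5]
ft_force: [-1.8, 1.1, 3.7]
grip_width: 0.0294
```

Request:
arm_command --plan '[[[0,0,-0.05],0],[[0,0,-0.1],0],[[0,0,-0.1],0]]'

```text
time: 18.3
position: [0.5255, -0.25, 0.1278]
tool_rot: [0.5, -0.499, 0.501, -0.5]
ft_force: [-1.2, 0.6, 3.3]
grip_width: 0.0297
```

Request:
arm_command --plan '[[[0,0,0],0],[[0,0,0],0],[[0,0,0],0],[[0,0,0],0]]' --fingers 0.3

```text
time: 18.7
position: [0.5248, -0.2498, 0.1263]
tool_rot: [0.5, -0.5, 0.5, -0.5]
ft_force: [0.1, -0.1, 0.1]
grip_width: 0.052
```

Request:
arm_command --plan '[[[0,0,0.6],0],[[0,0,1.6],0],[[0,0,2.8],0],[[0,0,4],0],[[0,0,5],0]]'

```text
time: 19.2
position: [0.5249, -0.2499, 0.2529]
tool_rot: [0.5, -0.5, 0.5, -0.5]
ft_force: [1.2, -0.6, 0.5]
grip_width: 0.0567
```

Request:
arm_command --plan '[[[0,0,0],0],[[0,0,0],0],[[0,0,0],0]]' --fingers 0.7

```text
time: 19.5
position: [0.5238, -0.2491, 0.2498]
tool_rot: [-0.5, 0.501, -0.499, 0.5]
ft_force: [1.0, -0.2, -0.3]
grip_width: 0.0709
```

```bash
python3 - <<'E'
from m import *; import pickle
print(get_obs()['position'])
c=snap('scene','s5.png');t=snap('top','t5.png')
pickle.dump(t,open('t5.pkl','wb'));pickle.dump(c,open('s5.pkl','wb'))
for k,m in cols(t).items():
    for b,s,ce in blobs(t,m,60):
        r=cv2.minAreaRect(np.argwhere(b)[:,::-1].astype(np.float32)); print(k,s,ce.round(1),[x.round(1) if hasattr(x,'round') else x for x in map(np.array,r)],ray(t,*r[0],.011).round(4),ray(t,*ce,.154).round(4))
for k,m in cols(c).items():
    for b,s,ce in blobs(c,m,150):
        r=cv2.minAreaRect(np.argwhere(b)[:,::-1].astype(np.float32)); print('scene',k,s,ce.round(1),ray(c,*ce,.011).round(4))
H,S,V=colmask(t)
for b,st,ce in blobs(t,(S<40)&(V>190),100):
    if 260<ce[0]<310: print('jar',st,ray(t,*ce,.053))
E
```

```text
[ 0.52383219 -0.2490956   0.24981594]
red [516  98  44  15  61] [538.  104.8] [array([537.6, 104.6]), array([45.2,  1.5]), np.float64(18.0)] [ 0.8467 -0.5693  0.011 ] [ 0.7853 -0.4704  0.154 ]
red [ 204  228   38   37 1330] [222.2 246.1] [array([222.5, 246. ]), array([36., 37.]), np.float64(90.0)] [0.5226 0.1047 0.011 ] [0.5168 0.0895 0.154 ]
yellow [ 243  229   37   38 1343] [261.1 247.3] [array([261. , 247.5]), array([37., 36.]), np.float64(90.0)] [0.5214 0.0257 0.011 ] [0.5163 0.0233 0.154 ]
blue [ 282  230   37   38 1332] [300.  248.4] [array([300. , 248.5]), array([37., 36.]), np.float64(90.0)] [ 0.5212 -0.0546  0.011 ] [ 0.516  -0.0431  0.154 ]
scene red [ 28   0  50  20 830] [51.2  8.6] [-0.411 -0.838  0.011]
scene red [308 195  29  23 633] [321.4 205.9] [0.5217 0.106  0.011 ]
scene yellow [277 195  29  23 609] [291.6 205.7] [0.5195 0.0289 0.011 ]
scene blue [245 195  30  24 567] [258.1 205.8] [ 0.5183 -0.0577  0.011 ]
jar [292  28  23  17 240] [ 0.95955937 -0.04937637  0.053     ]
jar [274 205  22  22 352] [ 0.58405221 -0.01909509  0.053     ]
```

View pics/s5.png

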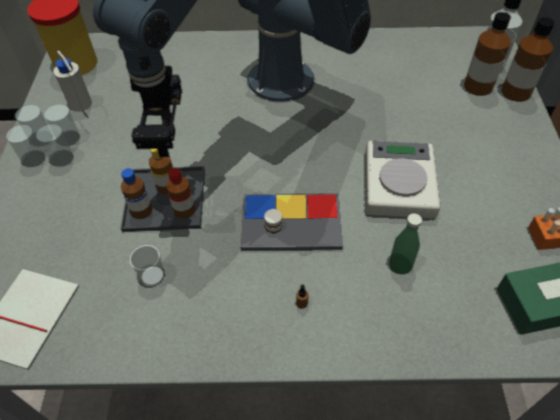

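View pics/t5.png

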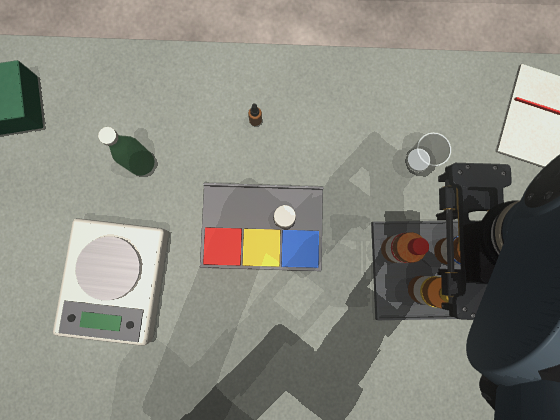

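Red (180,195), yellow (163,172) and blue (137,197) all stand upright in the tray, and the jar is unmoved. Now the jar.

Request:
arm_command --plan '[[[0.3,1,0],0],[[0.7,2.5,0],0],[[1.1,4.2,0],0],[[1.5,5.9,0],0],[[1.9,7.4,0],0]]'

```text
time: 20.1
position: [0.5717, -0.0626, 0.25]
tool_rot: [-0.5, 0.501, -0.499, 0.5]
ft_force: [0.7, -0.9, 0.4]
grip_width: 0.074
```

Request:
arm_command --plan '[[[0.3,1,0],0],[[0.4,1.6,0],0],[[0.4,1.9,-1],0],[[0.4,1.9,-2.4],0],[[0.4,1.9,-4],0]]'

```text
time: 20.6
position: [0.5829, -0.0175, 0.1508]
tool_rot: [0.5, -0.499, 0.501, -0.501]
ft_force: [0.1, -0.2, -0.9]
grip_width: 0.0742
```

Request:
arm_command --plan '[[[0,0,-1.2],0],[[0,0,-2],0],[[0,0,-2.5],0],[[0,0,-2.5],0]]'

```text
time: 21.0
position: [0.5807, -0.0174, 0.0867]
tool_rot: [-0.501, 0.501, -0.499, 0.499]
ft_force: [-0.8, -0.1, -0.7]
grip_width: 0.0741
```

```bash
python3 - <<'E'
from h import *
print(get_obs()['grip_width'],get_obs()['position'])
c=snap('scene','s6.png');p=c['pixels'][130:270,200:380,::-1];cv2.imwrite('pics/s6z.png',cv2.resize(p,None,fx=4,fy=4))
E
```

```text
0.07409790742636804 [ 0.58073793 -0.01742114  0.08672266]
```

View pics/s6z.png

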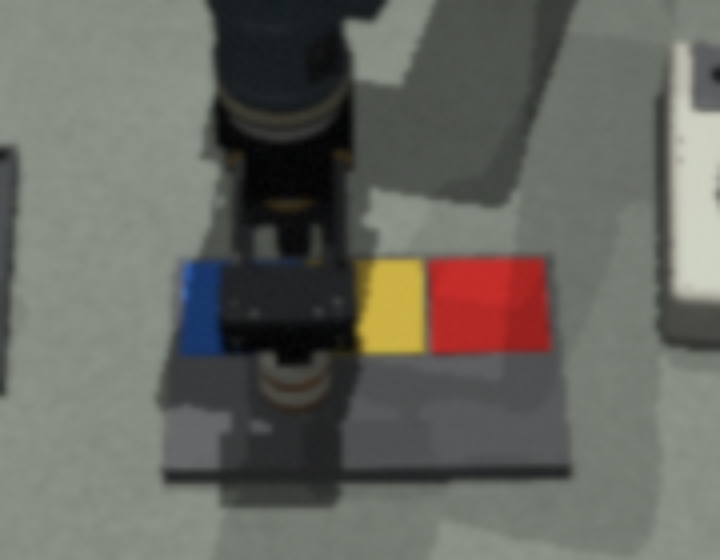

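The jar at (295,380) in the crop is centred under the fingers. I go down the rest and grip.

Request:
arm_command --plan '[[[0.1,0,-0.8],0],[[0.1,0,-1.6],0],[[0.1,0,-2.2],0],[[0.1,0,-2.6],0],[[0.1,0,-2.75],0]]'

```text
time: 21.55
position: [0.5846, -0.0172, 0.0196]
tool_rot: [0.5, -0.5, 0.5, -0.5]
ft_force: [0.1, 0.1, 0.1]
grip_width: 0.074
```

Request:
arm_command --plan '[[[0,0,0],0],[[0,0,0],0],[[0,0,0],0],[[0,0,0],0],[[0,0,0],0]]' --fingers -1 --force 15

```text
time: 22.05
position: [0.5849, -0.0172, 0.0205]
tool_rot: [-0.5, 0.5, -0.5, 0.5]
ft_force: [0.0, -0.1, 0.9]
grip_width: 0.043
```

Request:
arm_command --plan '[[[0,0,0],0],[[0,0,0],0],[[0,0,0],0]]'

```text
time: 22.35
position: [0.5849, -0.0172, 0.0205]
tool_rot: [-0.5, 0.5, -0.5, 0.5]
ft_force: [-1.4, -0.4, 4.6]
grip_width: 0.0427
```

Request:
arm_command --plan '[[[0,0,0.5],0],[[0,0,1.5],0],[[0,0,2.8],0],[[0,0,4],0],[[0,0,5],0]]'

```text
time: 22.85
position: [0.5849, -0.0172, 0.1471]
tool_rot: [-0.5, 0.5, -0.5, 0.5]
ft_force: [0.1, 0.2, -0.1]
grip_width: 0.0426
```

Request:
arm_command --plan '[[[-0.2,0.5,0],0],[[-0.5,1.5,0],0],[[-0.9,2.7,0],0],[[-1.2,3.9,0],0],[[-1.6,5.1,0],0]]'

```text
time: 23.35
position: [0.543, 0.1119, 0.144]
tool_rot: [-0.5, 0.501, -0.499, 0.5]
ft_force: [1.1, 0.6, -0.6]
grip_width: 0.043
```

Request:
arm_command --plan '[[[-0.4,1.2,0],0],[[-0.8,2.4,0],0],[[-1.2,3.6,0],0],[[-1.6,4.8,0],0],[[-1.9,5.9,0],0]]'

```text
time: 23.85
position: [0.4946, 0.2593, 0.1438]
tool_rot: [0.501, -0.5, 0.499, -0.499]
ft_force: [0.3, 0.5, -0.8]
grip_width: 0.0424
```

Request:
arm_command --plan '[[[-0.3,1,0],0],[[-0.6,1.7,0],0],[[-0.8,2.2,0],0],[[-0.8,2.3,0],0],[[-0.8,2.3,0],0]]'

```text
time: 24.35
position: [0.4768, 0.3153, 0.1446]
tool_rot: [0.501, -0.5, 0.5, -0.5]
ft_force: [0.4, -0.3, -1.0]
grip_width: 0.0428
```

```bash
python3 - <<'E'
from h import *
print(get_obs()['grip_width'],get_obs()['position'])
c=snap('scene','s7.png');p=c['pixels'][80:280,320:500,::-1];cv2.imwrite('pics/s7z.png',cv2.resize(p,None,fx=3,fy=3))
E
```

```text
0.04281261078533099 [0.47680085 0.31530246 0.14459584]
```

View pics/s7z.png

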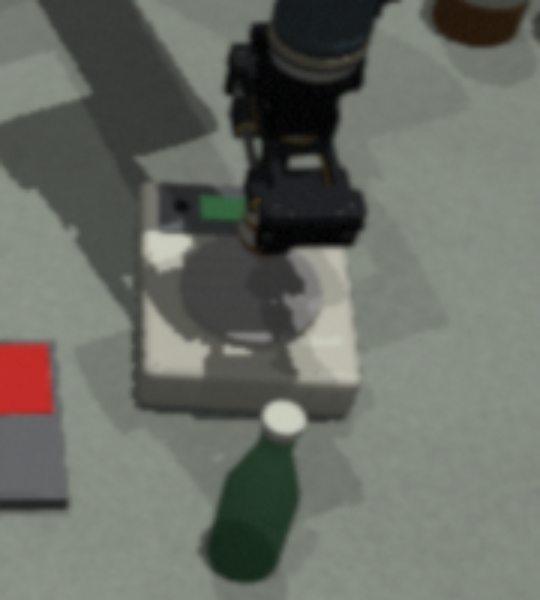

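```bash
python3 - <<'E'
from h import *
c=camera('scene');K=np.array(c['camera_matrix']);p=get_obs()['position']
for dz in(-.012,0.01,.033,.07,.1):
    q=K@(np.array(c['R'])@(p+[0,0,dz])+c['t']);print(dz,(q[:2]/q[2]-[320,80])*3)
p=c['pixels'][130:180,380:450,::-1];cv2.imwrite('pics/s7y.png',cv2.resize(p,None,fx=9,fy=9))
snap('top','t7.png')
E
```

```text
-0.012 [263.80821054 239.80112301]
0.01 [268.57242016 221.11353604]
0.033 [273.69632854 201.01503258]
0.07 [282.262639   167.41372524]
0.1 [289.51878404 138.95153478]
```

View pics/s7y.png

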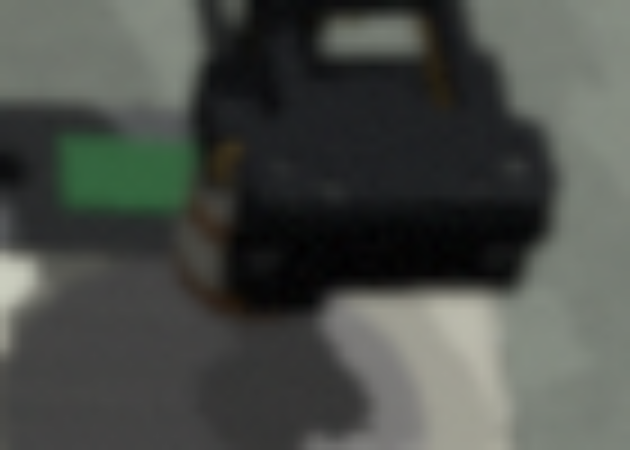

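View pics/t7.png

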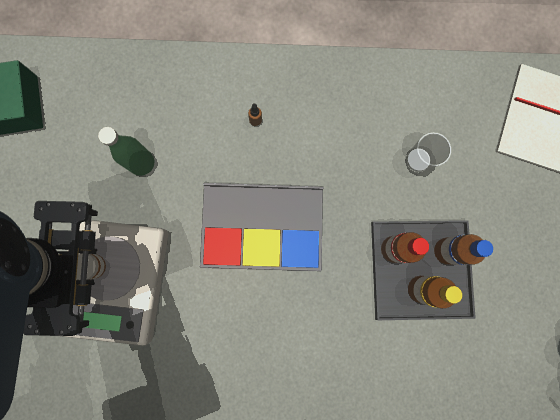

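The jar hangs upright over the pan; its left edge at pixel 400 matches the projected 399. All three bottles are on the tray in the top view. Now I lower the jar.

Request:
arm_command --plan '[[[0,0,-0.7],0],[[0,0,-1.4],0],[[0,0,-1.9],0],[[0,0,-2.2],0],[[0,0,-2.35],0]]'

```text
time: 25.0
position: [0.4772, 0.3148, 0.0856]
tool_rot: [-0.5, 0.5, -0.5, 0.5]
ft_force: [-0.2, -0.1, -0.7]
grip_width: 0.0428
```

Request:
arm_command --plan '[[[0,0,-0.05],0],[[0,0,-0.1],0],[[0,0,-0.1],0]]'

```text
time: 25.3
position: [0.4775, 0.3154, 0.0842]
tool_rot: [-0.5, 0.5, -0.5, 0.5]
ft_force: [-0.1, 0.5, 0.3]
grip_width: 0.0431
```

Request:
arm_command --plan '[[[0,0,-0.05],0],[[0,0,-0.05],0]]'

```text
time: 25.5
position: [0.4773, 0.3154, 0.0828]
tool_rot: [-0.5, 0.5, -0.5, 0.5]
ft_force: [0.4, 0.7, -0.5]
grip_width: 0.0423
```

Request:
arm_command --plan '[[[0,0,-0.04],0],[[0,0,-0.04],0]]'

```text
time: 25.7
position: [0.4774, 0.3155, 0.0824]
tool_rot: [-0.5, 0.5, -0.5, 0.5]
ft_force: [-1.0, -0.9, 4.0]
grip_width: 0.0427
```

Contact. Release.

Request:
arm_command --plan '[[[0,0,0],0],[[0,0,0],0],[[0,0,0],0],[[0,0,0],0],[[0,0,0],0]]' --fingers 0.7

```text
time: 26.2
position: [0.4772, 0.3153, 0.0814]
tool_rot: [0.5, -0.5, 0.5, -0.5]
ft_force: [0.7, 0.2, 0.8]
grip_width: 0.0714
```

Request:
arm_command --plan '[[[0,0,0.5],0],[[0,0,1.4],0],[[0,0,2.6],0],[[0,0,4],0],[[0,0,5.4],0]]' --force 25

```text
time: 26.7
position: [0.477, 0.3152, 0.2185]
tool_rot: [-0.5, 0.5, -0.5, 0.5]
ft_force: [0.6, 0.5, 0.2]
grip_width: 0.0736
```

Request:
arm_command --plan '[[[0,-0.5,0.5],0],[[0,-1.5,1],0],[[0.1,-3,1.2],0],[[0.2,-4.5,1.3],0],[[0.3,-6,1.3],0]]'

```text
time: 27.2
position: [0.4842, 0.1635, 0.2493]
tool_rot: [0.5, -0.5, 0.5, -0.5]
ft_force: [-0.3, -0.5, 0.8]
grip_width: 0.0736
```

```bash
python3 - <<'E'
from m import *; import pickle
print(get_obs()['position'])
c=snap('scene','s8.png');t=snap('top','t8.png')
pickle.dump(t,open('t8.pkl','wb'));pickle.dump(c,open('s8.pkl','wb'))
for k,m in cols(t).items():
    for b,s,ce in blobs(t,m,60): print(k,s,ce.round(1),'captop',ray(t,*ce,.154).round(4))
p=t['pixels'][210:355,45:175,::-1];cv2.imwrite('pics/t8z.png',cv2.resize(p,None,fx=4,fy=4,interpolation=cv2.INTER_CUBIC))
E
```

```text
[0.48416232 0.16348272 0.24933421]
red [ 204  228   38   37 1220] [222.3 246.3] captop [0.5164 0.0892 0.154 ]
red [412 238  17  17 225] [420.1 246. ] captop [ 0.525 -0.25   0.154]
yellow [ 243  229   37   37 1351] [261.1 247.2] captop [0.5165 0.0234 0.154 ]
yellow [445 286  17  18 230] [453.3 294.3] captop [ 0.4444 -0.3052  0.154 ]
blue [ 282  230   37   38 1340] [299.9 248.3] captop [ 0.5161 -0.0429  0.154 ]
blue [477 240  16  17 217] [484.3 248. ] captop [ 0.5242 -0.3616  0.154 ]
```

View pics/t8z.png

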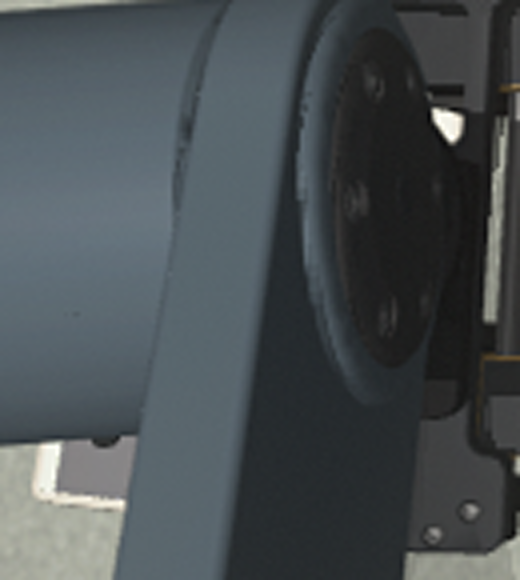

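View pics/s8.png

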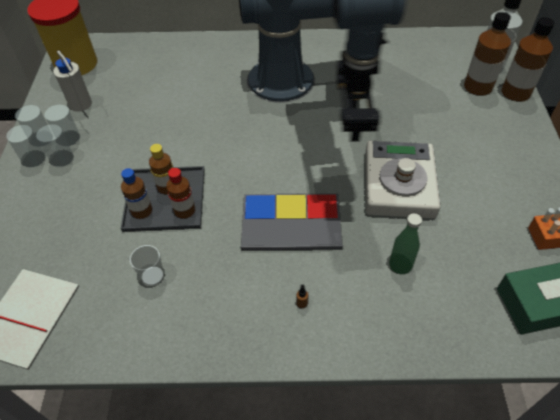

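The jar stands on the pan (lid at about (404,166)), and the bottles are on the tray with caps within 2 mm of where I released them. Next I fetch red.

Request:
arm_command --plan '[[[0.1,-1,0],0],[[0.3,-2.6,0],0],[[0.5,-4.3,0],0],[[0.7,-6,0],0],[[0.8,-7.7,0],0]]' --fingers 0.3

```text
time: 27.8
position: [0.5044, -0.0284, 0.2488]
tool_rot: [-0.5, 0.5, -0.5, 0.5]
ft_force: [0.7, 0.7, -0.7]
grip_width: 0.057
```

Request:
arm_command --plan '[[[0.2,-1.8,0],0],[[0.4,-3.6,0],0],[[0.6,-5.4,0],0],[[0.8,-7.2,0],0],[[0.8,-8.8,0],0]]'

```text
time: 28.3
position: [0.5247, -0.2491, 0.2487]
tool_rot: [-0.5, 0.5, -0.5, 0.5]
ft_force: [0.8, 1.1, 0.1]
grip_width: 0.0566
```

Request:
arm_command --plan '[[[0,0,0],0],[[0,0,0],0]]'

```text
time: 28.5
position: [0.524, -0.2474, 0.2483]
tool_rot: [-0.499, 0.501, -0.5, 0.5]
ft_force: [-0.5, 1.0, 0.1]
grip_width: 0.0563
```

```bash
python3 - <<'E'
from m import *; import pickle
print(get_obs()['position'])
t=snap('top','t9.png')
c=pickle.load(open('s8.pkl','rb'))
p=t['pixels'][210:355,45:175,::-1];cv2.imwrite('pics/t9z.png',cv2.resize(p,None,fx=4,fy=4,interpolation=cv2.INTER_CUBIC))
p=c['pixels'][130:230,350:450,::-1];cv2.imwrite('pics/s8z.png',cv2.resize(p,None,fx=5,fy=5,interpolation=cv2.INTER_CUBIC))
E
```

```text
[ 0.52401604 -0.24739547  0.24831524]
```

View pics/t9z.png

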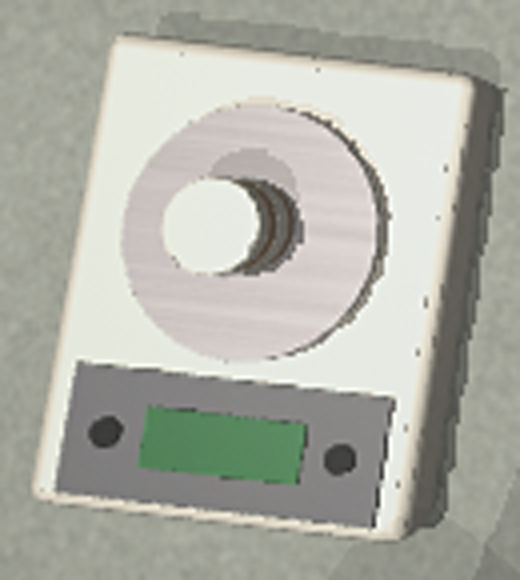

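View pics/s8z.png

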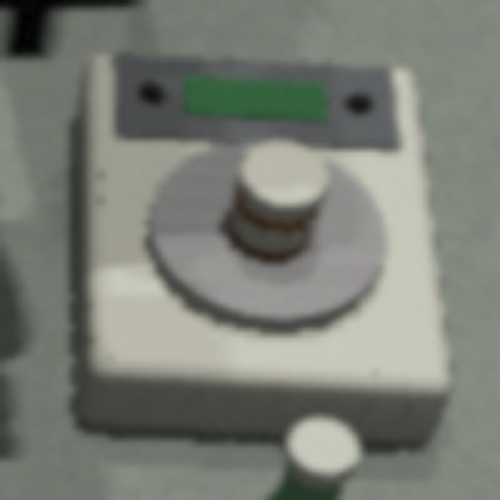

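```bash
python3 - <<'E'
from m import *; import pickle
t=pickle.load(open('top0.pkl','rb'));c=pickle.load(open('s8.pkl','rb'))
print(ray(t,45+210.5/4,210+225/4,.115),ray(t,107.1,267,.07)); print(ray(c,350+283/5,130+173/5,.115),ray(c,350+267/5,130+232/5,.07))
E
```

```text
[0.47743216 0.31256795 0.115     ] [0.47567597 0.31322565 0.07      ]
[0.47655552 0.31450791 0.115     ] [0.47599255 0.3141989  0.07      ]
```

The jar is within about 2 mm of the pan centre in both views. Now I grip red.

Request:
arm_command --plan '[[[0,-0.1,-1.2],0],[[0,-0.1,-2.4],0],[[0,-0.1,-3.6],0],[[0,-0.1,-4.4],0],[[0,-0.1,-4.8],0]]'

```text
time: 29.05
position: [0.5235, -0.2468, 0.1271]
tool_rot: [-0.501, 0.501, -0.498, 0.5]
ft_force: [-0.2, 0.5, -0.9]
grip_width: 0.0564
```

Request:
arm_command --plan '[[[0,0,0],0],[[0,0,0],0],[[0,0,0],0],[[0,0,0],0],[[0,0,0],0]]' --fingers -1

```text
time: 29.55
position: [0.5253, -0.2501, 0.1302]
tool_rot: [0.5, -0.499, 0.501, -0.5]
ft_force: [0.4, 0.2, 3.0]
grip_width: 0.0297
```

Request:
arm_command --plan '[[[0,0,0],0],[[0,0,0],0]]'

```text
time: 29.75
position: [0.5253, -0.2501, 0.1302]
tool_rot: [0.5, -0.499, 0.501, -0.5]
ft_force: [0.1, 1.1, 5.1]
grip_width: 0.0294
```

Request:
arm_command --plan '[[[0,0,0.3],0],[[0,0,0.9],0],[[0,0,1.7],0],[[0,0,2.5],0],[[0,0,3],0]]'

```text
time: 30.25
position: [0.5248, -0.2498, 0.2052]
tool_rot: [0.5, -0.5, 0.5, -0.5]
ft_force: [0.2, -0.0, -2.5]
grip_width: 0.0294
```

Request:
arm_command --plan '[[[0,0.4,0],0],[[0,1.3,0],0],[[0,2.5,0],0],[[0,3.8,0],0],[[0,5.1,0],0]]'

```text
time: 30.75
position: [0.5234, -0.12, 0.2027]
tool_rot: [-0.5, 0.501, -0.499, 0.5]
ft_force: [0.6, -0.0, -2.1]
grip_width: 0.0297
```

Request:
arm_command --plan '[[[0,1.3,0],0],[[-0.1,2.6,0],0],[[-0.1,3.9,0],0],[[-0.1,5.2,0],0],[[-0.1,6.4,0],0]]'

```text
time: 31.25
position: [0.5205, 0.04, 0.2028]
tool_rot: [-0.501, 0.501, -0.499, 0.5]
ft_force: [0.3, 1.2, -1.8]
grip_width: 0.0292
```

Request:
arm_command --plan '[[[0,1.1,0],0],[[0,1.9,0],0],[[0,2.5,0],0],[[0,2.7,0],0],[[0,2.7,0],0]]'

```text
time: 31.75
position: [0.5217, 0.1057, 0.2036]
tool_rot: [0.501, -0.5, 0.499, -0.5]
ft_force: [0.4, -0.5, -2.8]
grip_width: 0.0295
```

Request:
arm_command --plan '[[[0,0,-0.8],0],[[0,0,-1.6],0],[[0,0,-2.2],0],[[0,0,-2.5],0],[[0,0,-2.6],0]]'

```text
time: 32.25
position: [0.5219, 0.1045, 0.1382]
tool_rot: [-0.5, 0.501, -0.5, 0.499]
ft_force: [0.1, -0.2, -2.0]
grip_width: 0.0292
```

```bash
python3 - <<'E'
from m import *
print(get_obs()['position'],get_obs()['ft_force'])
t=snap('scene','s10.png')
p=t['pixels'][130:260,230:360,::-1];cv2.imwrite('pics/s10z.png',cv2.resize(p,None,fx=4,fy=4,interpolation=cv2.INTER_CUBIC))
E
```

```text
[0.52190066 0.10446005 0.13824379] [ 0.14688982 -0.18293714 -1.99297679]
```

View pics/s10z.png

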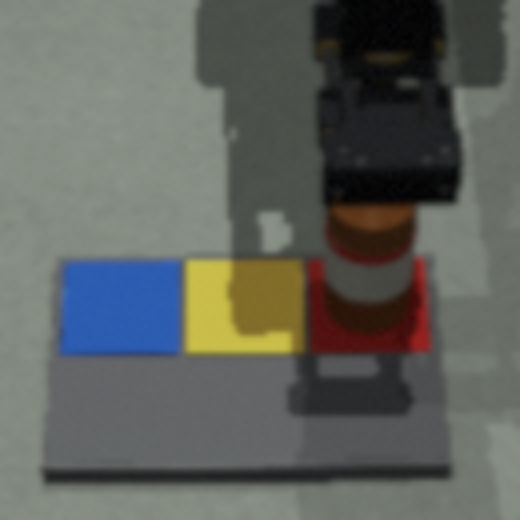

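The red bottle sits centred on its tile at (370,300) in the crop. I finish the descent.

Request:
arm_command --plan '[[[0,0,-0.05],0],[[0,0,-0.08],0],[[0,0,-0.08],0]]'

```text
time: 32.6
position: [0.5226, 0.1053, 0.1376]
tool_rot: [-0.5, 0.5, -0.5, 0.5]
ft_force: [-1.3, -0.2, -2.0]
grip_width: 0.0293
```

Request:
arm_command --plan '[[[0,0,-0.05],0],[[0,0,-0.07],0],[[0,0,-0.07],0]]'

```text
time: 32.9
position: [0.5229, 0.1055, 0.1372]
tool_rot: [-0.5, 0.499, -0.5, 0.501]
ft_force: [-1.1, 0.1, 7.4]
grip_width: 0.0293
```

Request:
arm_command --plan '[[[0,0,0],0],[[0,0,0],0],[[0,0,0],0],[[0,0,0],0]]' --fingers 0.3

```text
time: 33.3
position: [0.5222, 0.1053, 0.1352]
tool_rot: [0.5, -0.5, 0.5, -0.5]
ft_force: [0.0, -0.1, 1.1]
grip_width: 0.0522
```

Request:
arm_command --plan '[[[0,0,0.6],0],[[0,0,1.6],0],[[0,0,2.8],0],[[0,0,4],0],[[0,0,4.6],0]]'

```text
time: 33.8
position: [0.5235, 0.1053, 0.2528]
tool_rot: [-0.499, 0.499, -0.501, 0.501]
ft_force: [0.4, 0.4, 0.1]
grip_width: 0.0568
```

Request:
arm_command --plan '[[[-0.2,-1,0],0],[[-0.5,-2.6,0],0],[[-0.8,-4.3,0],0],[[-1.1,-6,0],0],[[-1.4,-7.7,0],0]]'

```text
time: 34.3
position: [0.4867, -0.0886, 0.2502]
tool_rot: [-0.5, 0.5, -0.5, 0.5]
ft_force: [0.6, 0.8, 0.3]
grip_width: 0.0568
```

Request:
arm_command --plan '[[[-0.4,-1.8,0],0],[[-0.7,-3.6,0],0],[[-1.1,-5.4,0],0],[[-1.5,-7.2,0],0],[[-1.7,-8.8,0],0]]'

```text
time: 34.8
position: [0.4436, -0.3093, 0.2501]
tool_rot: [-0.5, 0.5, -0.5, 0.5]
ft_force: [0.1, -1.0, 0.5]
grip_width: 0.0566
```

Request:
arm_command --plan '[[[0,0,0],0],[[0,0,0],0]]'

```text
time: 35.0
position: [0.4442, -0.3078, 0.2498]
tool_rot: [-0.499, 0.501, -0.5, 0.5]
ft_force: [-0.0, 0.5, -0.3]
grip_width: 0.0566
```

Request:
arm_command --plan '[[[0,0,-1.2],0],[[0,0,-2.4],0],[[0,0,-3.6],0],[[0,0,-4.4],0],[[0,0,-4.9],0]]'

```text
time: 35.5
position: [0.4442, -0.3046, 0.1261]
tool_rot: [-0.5, 0.501, -0.498, 0.501]
ft_force: [-0.7, 0.4, -0.4]
grip_width: 0.0567
```

Request:
arm_command --plan '[[[0,0,0],0],[[0,0,0],0],[[0,0,0],0],[[0,0,0],0],[[0,0,0],0]]' --fingers -1

```text
time: 36.0
position: [0.445, -0.3077, 0.1288]
tool_rot: [0.5, -0.499, 0.501, -0.5]
ft_force: [0.3, -1.1, 3.1]
grip_width: 0.0293
```

Request:
arm_command --plan '[[[0,0,0],0],[[0,0,0],0]]'

```text
time: 36.2
position: [0.4451, -0.3078, 0.1288]
tool_rot: [0.5, -0.499, 0.501, -0.5]
ft_force: [-1.2, 0.6, 6.0]
grip_width: 0.0292
```

Request:
arm_command --plan '[[[0,0,0.3],0],[[0,0,0.9],0],[[0,0,1.7],0],[[0,0,2.5],0],[[0,0,3],0]]'

```text
time: 36.7
position: [0.4449, -0.3073, 0.2041]
tool_rot: [0.5, -0.5, 0.5, -0.5]
ft_force: [0.2, -0.9, -2.2]
grip_width: 0.0295
```

```bash
python3 - <<'E'
from m import *
print(get_obs()['position'],get_obs()['ft_force'])
t=snap('scene','s11.png')
E
```

```text
[ 0.44491736 -0.30734132  0.20407005] [ 0.19892624 -0.8701756  -2.19584844]
```

View pics/s11.png

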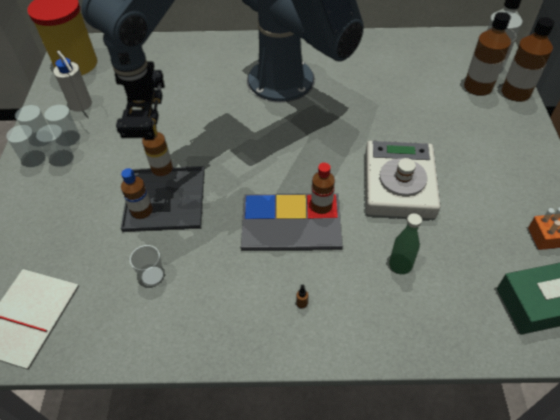

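Red stands on its tile at (322,190), yellow is held upright at (157,150), blue is on the tray and the jar is on the pan.

Request:
arm_command --plan '[[[0.1,0.4,0],0],[[0.3,1.3,0],0],[[0.5,2.4,0],0],[[0.8,3.6,0],0],[[1.1,4.8,0],0]]'

```text
time: 37.25
position: [0.4713, -0.1848, 0.2014]
tool_rot: [-0.5, 0.501, -0.499, 0.5]
ft_force: [0.1, -0.0, -2.2]
grip_width: 0.0294
```

Request:
arm_command --plan '[[[0.3,1.2,0],0],[[0.6,2.4,0],0],[[0.9,3.6,0],0],[[1.2,4.8,0],0],[[1.5,5.9,0],0]]'

```text
time: 37.75
position: [0.5084, -0.0371, 0.2014]
tool_rot: [-0.501, 0.501, -0.499, 0.5]
ft_force: [-0.1, -0.7, -1.6]
grip_width: 0.0295
```

Request:
arm_command --plan '[[[0.2,1,0],0],[[0.4,1.8,0],0],[[0.5,2.4,0],0],[[0.5,2.6,0],0],[[0.5,2.6,0],0]]'

```text
time: 38.25
position: [0.5215, 0.0259, 0.2022]
tool_rot: [0.501, -0.5, 0.499, -0.5]
ft_force: [0.2, -0.7, -1.7]
grip_width: 0.0296
```

Request:
arm_command --plan '[[[0,0,-0.8],0],[[0,0,-1.6],0],[[0,0,-2.2],0],[[0,0,-2.5],0],[[0,0,-2.65],0]]'

```text
time: 38.75
position: [0.5218, 0.0245, 0.1359]
tool_rot: [-0.5, 0.501, -0.5, 0.499]
ft_force: [-0.5, 0.7, 7.7]
grip_width: 0.0294
```

Request:
arm_command --plan '[[[0,0,-0.05],0],[[0,0,-0.08],0],[[0,0,-0.08],0]]'

```text
time: 39.05
position: [0.5221, 0.0249, 0.1359]
tool_rot: [0.5, -0.5, 0.5, -0.5]
ft_force: [-2.9, 0.7, 4.9]
grip_width: 0.0294
```

Request:
arm_command --plan '[[[0,0,0],0],[[0,0,0],0],[[0,0,0],0],[[0,0,0],0]]' --fingers 0.3

```text
time: 39.45
position: [0.5226, 0.0253, 0.1346]
tool_rot: [-0.5, 0.5, -0.5, 0.5]
ft_force: [-0.4, 0.7, -1.1]
grip_width: 0.0525
```

Request:
arm_command --plan '[[[0,0,0.6],0],[[0,0,1.6],0],[[0,0,2.8],0],[[0,0,4],0],[[0,0,4.6],0]]'

```text
time: 39.95
position: [0.5236, 0.0252, 0.2521]
tool_rot: [0.499, -0.499, 0.501, -0.501]
ft_force: [0.7, -0.4, 0.8]
grip_width: 0.0563
```

Request:
arm_command --plan '[[[0,-1,0],0],[[0,-2.6,0],0],[[0,-4.3,0],0],[[0,-6,0],0],[[0,-7.7,0],0]]'

```text
time: 40.45
position: [0.5222, -0.1687, 0.2495]
tool_rot: [-0.5, 0.5, -0.5, 0.5]
ft_force: [0.4, -0.5, -0.2]
grip_width: 0.0566
```

Request:
arm_command --plan '[[[0,-1.7,0],0],[[0,-3.4,0],0],[[0,-5.1,0],0],[[0,-6.6,0],0],[[0,-7.8,0],0]]'

```text
time: 40.95
position: [0.522, -0.3648, 0.2492]
tool_rot: [0.5, -0.5, 0.5, -0.5]
ft_force: [0.1, 0.3, -0.7]
grip_width: 0.0563
```

Request:
arm_command --plan '[[[0,0,0],0],[[0,0,0],0]]'

```text
time: 41.15
position: [0.5218, -0.3623, 0.2489]
tool_rot: [-0.5, 0.501, -0.5, 0.5]
ft_force: [-0.3, 1.1, 0.8]
grip_width: 0.0567
```

```bash
python3 - <<'E'
from m import *
print(get_obs()['position'],get_obs()['ft_force'])
t=snap('scene','s12.png')
E
```

```text
[ 0.52180867 -0.36233197  0.24885319] [-0.29477816  1.09781809  0.84394634]
```

View pics/s12.png

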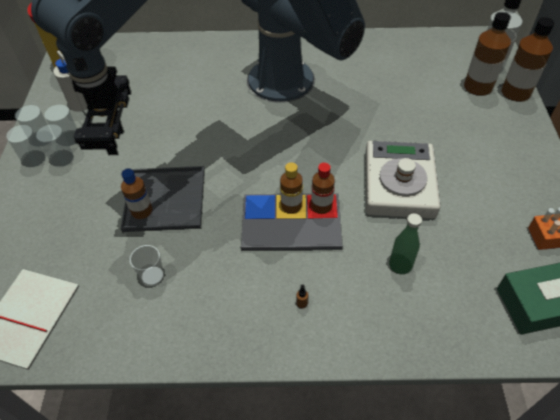

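Yellow (291,190) and red (322,190) stand on their tiles, and blue is on the tray below the gripper.

Request:
arm_command --plan '[[[0.1,0,-1.2],0],[[0.1,0,-2.4],0],[[0.1,0,-3.6],0],[[0.1,0,-4.4],0],[[0.1,0,-4.85],0]]'

```text
time: 41.7
position: [0.5241, -0.3594, 0.1264]
tool_rot: [-0.5, 0.501, -0.498, 0.501]
ft_force: [0.2, -0.2, -0.3]
grip_width: 0.0562
```

Request:
arm_command --plan '[[[0,0,0],0],[[0,0,0],0],[[0,0,0],0],[[0,0,0],0],[[0,0,0],0]]' --fingers -1

```text
time: 42.2
position: [0.525, -0.3627, 0.1296]
tool_rot: [0.5, -0.499, 0.501, -0.5]
ft_force: [-1.1, -0.5, 3.4]
grip_width: 0.0294
```

Request:
arm_command --plan '[[[0,0,0],0],[[0,0,0],0]]'

```text
time: 42.4
position: [0.525, -0.3628, 0.1295]
tool_rot: [0.5, -0.499, 0.501, -0.5]
ft_force: [-1.1, 0.2, 5.9]
grip_width: 0.0295
```

Request:
arm_command --plan '[[[0,0,0.3],0],[[0,0,0.9],0],[[0,0,1.7],0],[[0,0,2.5],0],[[0,0,3],0]]'

```text
time: 42.9
position: [0.5249, -0.3623, 0.2043]
tool_rot: [0.5, -0.5, 0.5, -0.5]
ft_force: [0.9, 0.7, -3.0]
grip_width: 0.0293
```

Request:
arm_command --plan '[[[0,0.4,0],0],[[0,1.2,0],0],[[0,2.3,0],0],[[0,3.5,0],0],[[0,4.7,0],0]]'

```text
time: 43.4
position: [0.5231, -0.241, 0.2016]
tool_rot: [-0.5, 0.502, -0.498, 0.5]
ft_force: [1.1, -0.2, -2.7]
grip_width: 0.0293
```

Request:
arm_command --plan '[[[0,1.2,0],0],[[0,2.4,0],0],[[-0.1,3.6,0],0],[[-0.1,4.7,0],0],[[-0.1,5.7,0],0]]'

```text
time: 43.9
position: [0.5198, -0.0984, 0.2018]
tool_rot: [-0.501, 0.501, -0.498, 0.5]
ft_force: [0.6, 0.1, -2.7]
grip_width: 0.0294
```

Request:
arm_command --plan '[[[0,0.8,0],0],[[0,1.4,0],0],[[0,1.8,0],0],[[0,1.9,0],0],[[0,1.9,0],0]]'

```text
time: 44.4
position: [0.5221, -0.0546, 0.2031]
tool_rot: [0.5, -0.5, 0.5, -0.5]
ft_force: [-0.6, 1.2, -2.6]
grip_width: 0.0295
```

Request:
arm_command --plan '[[[0,0,-0.8],0],[[0,0,-1.6],0],[[0,0,-2.2],0],[[0,0,-2.5],0],[[0,0,-2.65],0]]'

```text
time: 44.9
position: [0.5221, -0.0554, 0.1365]
tool_rot: [-0.5, 0.501, -0.5, 0.5]
ft_force: [-5.1, 1.9, 22.3]
grip_width: 0.0295
```

Request:
arm_command --plan '[[[0,0,-0.04],0],[[0,0,-0.06],0],[[0,0,-0.06],0]]'

```text
time: 45.2
position: [0.5223, -0.055, 0.1366]
tool_rot: [0.5, -0.5, 0.5, -0.5]
ft_force: [-2.0, -0.8, 4.4]
grip_width: 0.0297
```

Request:
arm_command --plan '[[[0,0,0],0],[[0,0,0],0],[[0,0,0],0],[[0,0,0],0]]' --fingers 0.3

```text
time: 45.6
position: [0.5226, -0.0547, 0.1355]
tool_rot: [-0.5, 0.5, -0.5, 0.5]
ft_force: [-0.0, 0.4, -0.5]
grip_width: 0.0524
```

Request:
arm_command --plan '[[[0,0,0.6],0],[[0,0,1.6],0],[[0,0,2.8],0],[[0,0,4],0],[[0,0,5],0]]'

```text
time: 46.1
position: [0.5226, -0.0547, 0.2621]
tool_rot: [-0.5, 0.499, -0.5, 0.5]
ft_force: [0.0, -0.3, -0.8]
grip_width: 0.0567
```

Request:
arm_command --plan '[[[-0.3,-1.3,0],0],[[-0.7,-2.9,0],0],[[-1.1,-4.6,0],0],[[-1.5,-6.3,0],0],[[-1.9,-8,0],0]]'

```text
time: 46.6
position: [0.4743, -0.2561, 0.2605]
tool_rot: [-0.5, 0.5, -0.5, 0.5]
ft_force: [1.6, -1.3, 0.3]
grip_width: 0.0567
```

Request:
arm_command --plan '[[[0,-1,0],0],[[0,-2,0],0],[[0,-2,0],0],[[0,-2,0],0]]'

```text
time: 47.0
position: [0.4744, -0.3045, 0.2601]
tool_rot: [-0.5, 0.501, -0.5, 0.5]
ft_force: [-0.3, 1.3, 0.4]
grip_width: 0.0563
```

```bash
python3 - <<'E'
from m import *
print(get_obs()['position'],get_obs()['ft_force'],get_obs()['time'])
c=snap('scene','s13.png');t=snap('top','t13.png')
for k,m in cols(t).items():
    for b,s,ce in blobs(t,m,60): print(k,s,ce.round(1),'captop',ray(t,*ce,.161).round(4))
H,S,V=colmask(t)
for b,st,ce in blobs(t,(S<40)&(V>190),100): print('w',st,ce)
p=t['pixels'][170:350,45:345,::-1];cv2.imwrite('pics/t13z.png',cv2.resize(p,None,fx=2.6,fy=2.6,interpolation=cv2.INTER_CUBIC))
E
```

```text
[ 0.47444479 -0.30448544  0.26010825] [-0.25684709  1.29145044  0.39444218] 47.0
red [517  98  43  15  60] [538.2 104.9] captop [ 0.7822 -0.4658  0.161 ]
red [204 228  38  37 383] [227.3 250. ] captop [0.5101 0.0799 0.161 ]
red [205 234  17  17 239] [212.8 242. ] captop [0.5229 0.1047 0.161 ]
yellow [244 229  36  26 219] [264.9 234.1] captop [0.5385 0.0175 0.161 ]
yellow [251 237  17  16 211] [259.3 244.5] captop [0.5206 0.0265 0.161 ]
yellow [243 258  37   9 119] [266.3 263.4] captop [0.4893 0.0138 0.161 ]
blue [282 230  37  38 463] [293.  251.7] captop [ 0.5099 -0.0308  0.161 ]
blue [299 237  17  17 227] [307.1 245.3] captop [ 0.5213 -0.0544  0.161 ]
w [ 498   64   62  107 4548] [533.82827617 119.323219  ]
w [ 98 127  18  17 233] [106.55364807 134.81545064]
w [  53  219  110  126 7349] [109.80459927 269.19186284]
```

View pics/t13z.png

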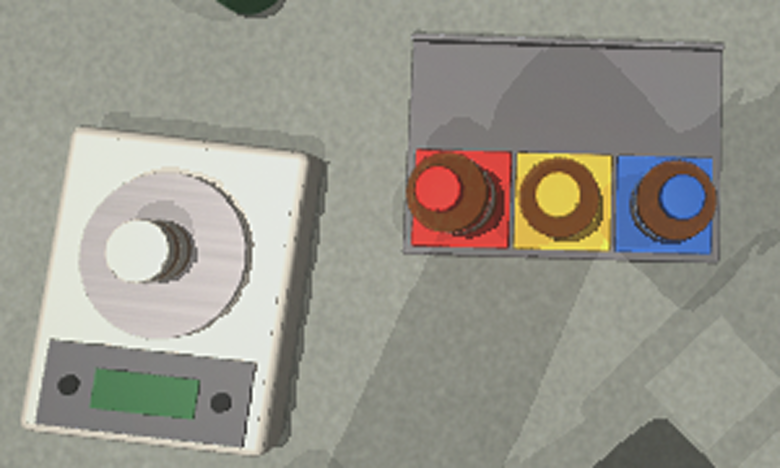

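View pics/s13.png

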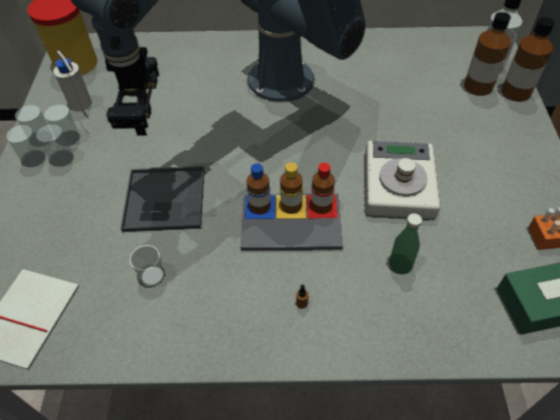

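All the bottles stand on their own tiles, with cap centres within about 2 mm of the tile centres. The jar is on the pan, the green bottle is unmoved, and the arm is clear. I hand in.

```bash
python3 -c "
from rig import hand_in
print(hand_in())"
```

```text
the job is handed in; nothing more can be done
None
```

I moved blue, yellow and red to the tray, put the jar on the balance pan, then returned red, yellow and blue to their own tiles and handed in at about 47 s of robot time. `hand_in()` gives no verdict, so the result is not confirmed.

My last checks, from the camera images:
- **Bottles:** in the last top image each cap centre was within about 2 mm of its tile centre, and all three stood upright with the gripper clear.
- **Jar:** it stood within about 2 mm of the pan centre, measured from both cameras just after release. The last images showed it still upright there.
- **Green bottle:** its cap was at the same top-view pixel as at the start.
- **Tray step:** before I moved the jar, the images showed all three bottles upright on the tray, and the jar measured exactly where it started.

No check failed. The two cameras disagreed by up to about 3 mm on some points. Setting blue back on its tile briefly pressed with about 22 N at the wrist, well under the limits.

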